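# Clamp a tile mould in the screw press

### The arm

A 6-joint arm with a two-finger parallel gripper is mounted at the origin on the work surface. World frame = base frame: x ahead of the robot, y to its left, z up, the work surface at z = 0. Lengths are in m, angles in rad, forces in N, time in s.
With the tool pointing down it reaches from about 0.25 to 0.775 m from the base axis. Payload 4 kg.
Tool frame: the origin (TCP) lies on the centre line of the jaws, within the pads' length; the fingertips stand 19 mm ahead of it and the grasp point (between the pads) is the TCP (nose_length is the distance from the TCP to the fingertips, in m); z points along the fingers, y is the line along which they close (so a half turn about z gives the same grasp; the last joint's range is limited). The gripper opens to 85 mm and grips with 20 to 120 N. Pads are 22 mm wide; open, the fingers measure 114 mm over their backs; the gripper's body (76 mm by 85 mm) begins 54 mm behind the grasp point. The pads swing forward as they close: fully open they stand 13 mm farther back than shut.
Start: joints at [1.156, 0.087, 1.371, -0, 1.684, -0.103], TCP at [0.169, 0.523, 0.25] pointing down, gripper open.
Joint ranges: [-3.1, 3.1], [-0.76, 2.03], [0.27, 2.55], [-1.08, 4.22], [0.17, 2.65], [-2.57, 2.57]. Speed limits (rad/s): [2.79, 2.79, 3.14, 3.14, 3.14, 3.14].

### API

Orientations are given as a 3x3 rotation matrix whose columns are the frame's x, y, z axes.
In Python, from workcell import observe, camera, job_done, nose_length gives the robot as it stands.
- The arm moves only by the shell command python3 -m crank 'ROWS' [OPENING] [FORCE]. ROWS is a JSON object of lists of equal length, an entry for each row: "offset": the shift along the tool's x, y, z normalised to -1 to 1, where 1 is 25 mm, a list of three; "delta_rot": the turn, a rotation vector about the tool's x, y, z normalised to -1 to 1, where 1 is 0.15 rad, a list of three. In form: {"offset": [[dx, dy, dz], ...], "delta_rot": [[wx, wy, wz], ...]}. A call has 1 to 8 rows; each row shifts and turns the commanded pose from where the row before left it, along the tool's axes as they then stand; what a row does not reach is not made up. A row lasts 1/10 s, in which the tool goes at most 50 mm and 8.59 degrees, less where a joint would pass 70% of its speed; a pose out of reach is approached as far as the arm can. A call with a number of a shift or a turn outside -1 to 1 is refused whole. A call with a gripper value outside its range is refused whole. OPENING is the closure, from 0 (fully open) to 1 (shut), set as the call begins (- or left out, the last holds). The fingers move at their own pace and stop on an object; FORCE is the grip in N (left out, the last holds). Time passes only in rows, so rows that do not move let the fingers close. It gives the time, the measured TCP pose, the force, the opening and the grip force at its end, in the units of the state.
- observe(): the state, without advancing time (a new reading comes with each control period).
- camera(name): name is "scene" or "top" or "wrist"; returns a dict with "frame" (400x640x3 uint8, blue, green, red), "range_z" (400x640 float32, m along the optical axis (not along the pixel's ray), 0 where there is no reading), "fovy" (degrees; the focal length in pixels is half the picture's height over the tangent of half this angle, whatever the lens; pixels are square), "cx", "cy" (the principal point, pixels), "distortion" ([k1, k2, p1, p2, k3] as OpenCV has them; the pictures are not rectified), "R" (3x3) and "t" (3): a world point X has camera coordinates R X + t; the wrist camera has in their place "T_tool_cam" (4x4, takes a point from camera to tool coordinates, whose origin is the TCP and whose axes are the flange's). Camera axes: x right, y down, z forward; pixel columns grow to the right and rows downward; lengths in m; the calibration is good to about 2 mm. A picture is of the moment at which its call begins: read the wrist's pose just before it.
- job_done(): hands the job in; it is judged then, once.
The state is a dict: "time_s": time; "joint_pos": joint angles; "qvel": joint speeds; "tau": joint torques, N m; "tcp_pos": TCP position; "eef_rot": TCP orientation; "contact_force": force on the tool from outside, world axes, zero at the start; "torque": the same for the moment, N m; "grip_width": opening from 0.0 (shut) to 1.0 (fully open); "grasp_force": force on a finger pad.
Only numpy, scipy, OpenCV 4.12 (cv2) and the standard library are available. Lean on these libraries where they do the work, as an engineer would, in place of code of your own. Each camera call takes 0.05 s, during which the arm holds its last target. There are 200 camera calls.

### The job

Slide the tile mould by its black handle gently along the bed of the blue press, between the guide rails and fully home against the brass stop. Then wind the hand wheel clockwise with its red crank grip to clamp the mould until the orange tab pops out of the side of the grey spring cartridge above the mould, stop there (less than a quarter turn past the pop, so the mould is not overloaded), and let go with the mould still clamped and home; leave the jar, the blue sample tile and the screwdriver where they are.

Things in the scene. Friction and masses are not known exactly. Their poses are not given: they have to be found in the camera images.
- press: Fixed blue C-frame screw press. Origin on the vertical screw axis at bench height; x is the way the mould slides in, z up. Its spine stands behind the stop (x 65 to 120 mm, 75 wide, 163 high); a 55 mm wide arm reaches from it to the screw at heights 118 to 163 mm. Under the arm hangs a steel foot, 42 mm across, on a round grey spring cartridge, 48 mm across, with an orange tab in its side.
- hub (a point): On the screw axis at the top of the hub (32 mm across) of the level dark steel hand wheel above the arm: rim 14 mm thick, its centre line 55 mm from the axis and 9 mm below this point. Turned clockwise seen from above, wheel and foot go down 8 mm per turn and stay where they are left. At the grip, turning takes about 5 N sideways when free, 8 N at the set clamp force.
- bed: Fixed steel bed, top 14 mm above the bench, 130 mm wide, x -195 to +125 mm in the press frame (same origin and axes). Two dark guide rails, 14 mm high, x -42 to +42 mm, inner faces 68 mm apart, each with a 34 mm long lead-in flaring at 30 degrees: the mouth is about 100 mm wide at x = -70 mm.
- stop: Fixed brass bar across the bed (74 mm wide, top 26 mm above the bed); origin and axes of press. The face that the mould meets is at x = +42 mm. Do not ram it: 10 N of push is plenty.
- mould_mid (a point): 20 mm above the underside centre of the loose two-part aluminium mould (84 mm along x, 64 along y, 0.7 kg; x points from handle to stop). It starts on the bed, a little askew, 120 to 150 mm short of home; home, it is on the screw axis. Its upper half stands proud by 0 to 4 mm (unknown, does not give), so the top is 40 to 44 mm above the bed and the foot starts 3 to 12 mm above it.
- handle (a point): Centre of the mould's black handle, a level bar 70 mm long (along the mould's x), 18 mm wide, 20 mm high, 140 mm behind the middle of the mould and 38 mm above the bench. Axes as the mould's. Take it across its width from above.
- grip (a point): On the axis of the red upright crank grip on the wheel's rim: a cylinder 22 mm across and 60 mm high that spins freely about its own axis, so the hand need not turn with it. The point is 23 mm below its top, 47 mm above the rim's centre line, 55 mm from the screw axis. It starts at different places round the wheel.
- tab (a joint): How far in m the sprung orange tab (20 mm wide, 12 high) stands out of the grey cartridge's side, in the press's -y direction: about 0 when in (it may creep 2 mm), 0.018 when popped. Once the foot meets the mould the cartridge spring is compressed, 20 N per mm; at about 120 N, 3/4 turn after contact, the tab snaps out and stays out. Much over a quarter turn more overloads the mould.
- jar: Glass jar with a green lid, 72 mm across, 100 mm high; origin at the centre of its underside. Leave it alone.
- tile: Blue speckled sample tile, 90 by 90 by 12 mm, lying flat; origin at the centre of its underside. Leave it alone.
- screwdriver: Screwdriver lying on the bench, 190 mm long, along its x axis. Leave it alone.
Not all that is in view belongs to the job. Of the things shaped like the part that bears mould_mid, the aluminium one is meant.

How it is judged:
On the way, in this order (a step that is already met when the one before it is completed fails the run):
1. the mould is home: flat on the bed against the stop, between the rails (x of mould_mid in the frame of press above -0.002 m and y of mould_mid in the frame of press between -0.004 and 0.004 m and height (world z) of mould_mid below 0.037 m), for 0.3 s.
2. the mould is clamped and the tab has popped out (value of joint tab above 0.012 m and contact force between bed and anything else above 100 N), for 0.1 s.
At the end, for the whole second after the job is handed in: The mould lies flat on the bed within 3 mm of the stop and 4 mm of the middle of the rails, pressed on the bed with more than 100 N, the tab stands out by more than 12 mm, and jar, tile and screwdriver are within 20 mm of where they were (all of step 2 and x of mould_mid in the frame of press above -0.003 m and y of mould_mid in the frame of press between -0.004 and 0.004 m and height (world z) of mould_mid below 0.037 m and distance of each of jar, tile, screwdriver from where it was at the start of the episode below 0.02 m); the robot touches nothing.
It fails at once if the mould is overloaded: the force on the bed exceeds 165 N (a little over a quarter turn past the pop) (contact force between bed and anything else above 165 N).
It fails at once if the stop is rammed with more than 45 N (contact force between stop and anything else above 45 N).
It fails at once if the jar, the tile or the screwdriver is moved by more than 20 mm (distance of any of jar, tile, screwdriver from where it was at the start of the episode above 0.02 m).
It also fails if it takes over 72 s, if anything falls off the work surface, if the arm or the gripper's body presses on something with over 40 N, if the wrist force passes 120 N, or if a joint passes its speed limit or range.

## Working session

There is one attempt and no reset: what is moved stays moved. The work goes in short steps, Python scripts to look and compute and a shell command to move; the robot and the scene stay as the last step left them, time stands still between calls to the robot, and variables do not carry over. Pictures are saved under pics/ and viewed, at most 10 in all, crops included, and the job is handed in when it is done.

```bash
mkdir -p pics
cat > h.py <<'E'
import numpy as np, cv2
from workcell import observe, camera, job_done, nose_length
def cam(name,save=None):
    o=observe(); c=camera(name)
    f=200/np.tan(np.radians(c["fovy"])/2); c["K"]=np.array([[f,0,c["cx"]],[0,f,c["cy"]],[0,0,1]]); c["D"]=np.array(c["distortion"],float)
    if "R" in c and c.get("T_tool_cam") is None:
        R=np.array(c["R"]);t=np.array(c["t"]); c["Rw"]=R.T; c["o"]=-R.T@t
    else:
        T=np.array(c["T_tool_cam"]); Rt=np.array(o["eef_rot"]); c["Rw"]=Rt@T[:3,:3]; c["o"]=np.array(o["tcp_pos"])+Rt@T[:3,3]
    if save: cv2.imwrite("pics/"+save+".png",c["frame"])
    return c
def rays(c,uv):
    p=cv2.undistortPoints(np.array(uv,float).reshape(-1,1,2),c["K"],c["D"])[:,0]
    return np.c_[p,np.ones(len(p))]
def onplane(c,uv,z):
    d=rays(c,uv)@c["Rw"].T
    return c["o"]+d*((z-c["o"][2])/d[:,2])[:,None]
def pts(c,mask):
    v,u=np.nonzero(mask&(c["range_z"]>0)); 
    return (rays(c,np.c_[u,v])*c["range_z"][v,u][:,None])@c["Rw"].T+c["o"]
def hsv(c): return cv2.cvtColor(c["frame"],cv2.COLOR_BGR2HSV)
E
python3 - <<'E'
from h import *
print(observe(),nose_length)
a=cam("scene","s1");b=cam("top","t1")
for c in(a,b):print(c["o"],c["Rw"][:,2],c["fovy"])
cv2.imwrite("pics/a.png",np.vstack([a["frame"],b["frame"]])[:, :])
E
```

```text
{'time_s': 0.0, 'joint_pos': array([ 1.15590252e+00,  8.79677968e-02,  1.37229499e+00,  1.94586965e-05,
        1.68359998e+00, -1.03129781e-01]), 'qvel': array([ 3.58374957e-04,  1.34682647e-03,  1.69972123e-04, -5.97301148e-06,
        1.41146473e-03,  1.19955921e-04]), 'tau': array([-4.17839346e-04, -3.51880038e+01, -3.13268244e+01, -9.95732034e-05,
        1.09029072e-02, -5.16452502e-06]), 'tcp_pos': array([0.16853127, 0.52305294, 0.24911143]), 'eef_rot': array([[-9.51794505e-01,  3.06734983e-01, -9.32759307e-04],
       [ 3.06736296e-01,  9.51792289e-01, -2.06971766e-03],
       [ 2.52938306e-04, -2.25605703e-03, -9.99997423e-01]]), 'contact_force': array([ 0.16305682, -0.50186334,  0.42224605]), 'torque': array([ 0.01339391, -0.02162825,  0.0081672 ]), 'grasp_force': 0.0, 'grip_width': 0.9994875991333076} 0.019
[ 1.23531017 -0.81584406  0.83952149] [-0.51536254  0.64023292 -0.56965187] 50.16008535258079
[ 0.47356653 -0.02994371  1.18147074] [ 0.09859853 -0.0124597  -0.99504929] 56.65829999817953
```

View pics/s1.png

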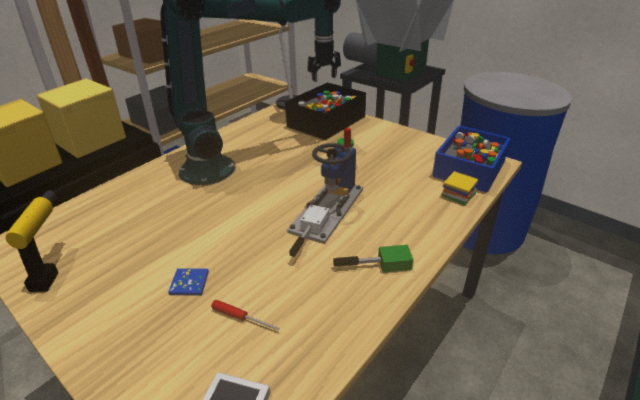

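View pics/t1.png

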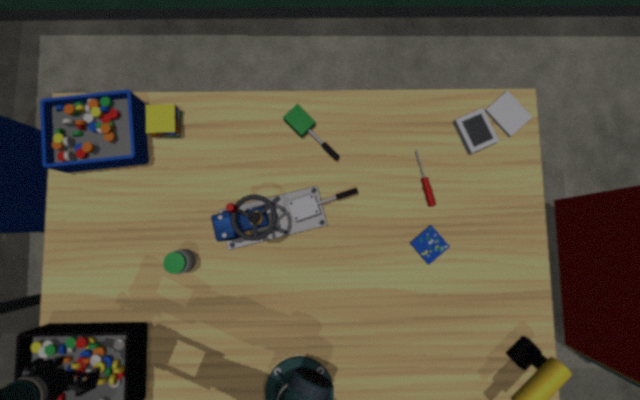

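The scene view shows the press at (330,190), with the mould on its bed at (315,218) and the black handle at (300,243). The top view shows the handle at (345,194), the wheel at about (258,217), the red grip at (231,208), the spine to the left, the jar at (180,261), the tile at (430,245) and the screwdriver at (427,185). So the mould slides roughly along +y.

Run:
```python
from h import *
b=cam("top");h=hsv(b);H,S,V=cv2.split(h)
uu,vv=np.meshgrid(np.arange(640),np.arange(400))
roi=(uu>200)&(uu<370)&(vv>175)&(vv<260)
z=b["range_z"]
P=np.zeros((400,640,3));m=z>0
P[m]=pts(b,m)
print("table z",np.median(P[330:350,400:480,2]))
def rect(name,mask,zp=None):
    mask=cv2.morphologyEx(mask.astype(np.uint8),cv2.MORPH_OPEN,np.ones((2,2)))
    cs,_=cv2.findContours(mask,0,1)
    c=max(cs,key=cv2.contourArea); c=c[:,0].astype(float)
    w=onplane(b,c,zp)[:,:2]
    r=cv2.minAreaRect((w*1000).astype(np.float32)); print(name,r,len(c))
# bed: not wood: low saturation
mm=roi&(S<60)
hb=P[...,2]
rect("bedgrey",roi&(S<70)&(uu>222)&(V>90),0.014)
rect("handle",roi&(V<75)&(uu>332),0.048)
red=roi&((H<8)|(H>172))&(S>130)&(V>80); p=P[red]
print("red",red.sum(),p.mean(0),p[:,2].max(), np.median(p[p[:,2]>.2],0) if (p[:,2]>.2).any() else '')
# wheel points by height
w=roi&(hb>0.165)&(hb<0.21)&~red; q=P[w]
print("wheel",len(q),np.percentile(q[:,2],[5,50,95]))
(cx,cy),r=cv2.minEnclosingCircle((q[:,:2]*1000).astype(np.float32));print(cx,cy,r)
mo=roi&(hb>0.045)&(hb<0.07)&(S<70); q=P[mo]; print("mould",cv2.minAreaRect((q[:,:2]*1000).astype(np.float32)),np.median(q[:,2]))
crop=b["frame"][170:265,195:375]; cv2.imwrite("pics/c1.png",cv2.resize(crop,None,fx=4.4,fy=4.4,interpolation=2))
```

```text
table z -0.0009442110585503594
bedgrey ((552.5709228515625, -36.962852478027344), (133.0467987060547, 183.2040252685547), 13.110978126525879) 181
handle ((593.3087158203125, -154.31529235839844), (17.560365676879883, 68.41426086425781), 17.656909942626953) 47
red 45 [0.54386113 0.16093735 0.26434391] 0.2671769496345302 [0.54367992 0.16080171 0.26453629]
wheel 1035 [0.16661947 0.19966316 0.20417041]
519.3763427734375 138.87579345703125 88.1161880493164
mould ((544.4766235351562, 17.777740478515625), (64.15927124023438, 415.1455078125), 17.755041122436523) 0.053397076896345874
```

View pics/c1.png

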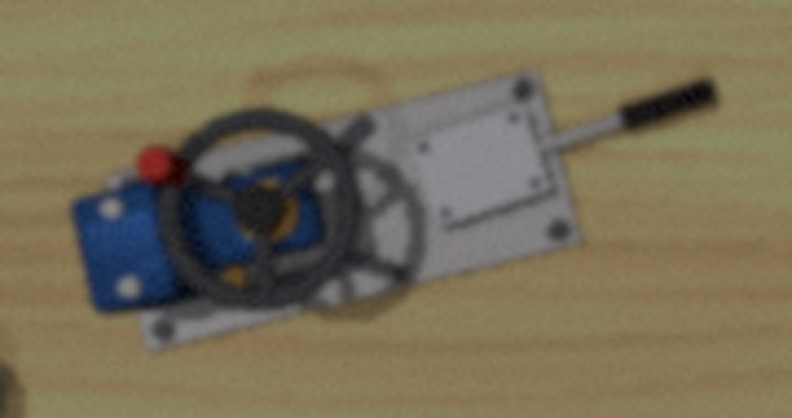

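The crop shows the hub at crop (262,212), the grip top at (155,163), the bed end corners at (540,70) and (582,243), and the far corner at (150,350). The handle bar runs from (625,115) to (715,92).

Run:
```python
from h import *
b=cam("top")
g=lambda x,y:(195+(x+.5)/4.4-.5,170+(y+.5)/4.4-.5)
hub=onplane(b,[g(262,212)],.205)[0]; gr=onplane(b,[g(155,163)],.266)[0]
bed=onplane(b,[g(540,70),g(582,243),g(150,350)],.014); 
print(hub,gr,np.linalg.norm((hub-gr)[:2])); print(bed)
d=bed[2]-bed[1]; L=np.linalg.norm(d);d/=L; n=np.array([-d[1],d[0],0])  # press y
e=bed[1]-bed[0]; print(L,np.linalg.norm(e),d, np.degrees(np.arctan2(d[1],d[0])))
o=(bed[0]+bed[1])/2+d*.195; print("press origin",o)
```

```text
[0.51892991 0.10908486 0.205     ] [0.54446057 0.16033318 0.266     ] 0.057255610667484906
[[ 0.62720515 -0.06390221  0.014     ]
 [ 0.50229569 -0.09178296  0.014     ]
 [ 0.43137674  0.21542351  0.014     ]]
0.3152860829062627 0.12798323764675693 [-0.22493526  0.97437371  0.        ] 102.9990711676839
press origin [0.52088805 0.11216029 0.014     ]
```

```bash
python3 -m crank '{"offset":[[0,0,-0.5],[0,0,-0.5],[0,0,-0.5],[0,0,-0.5],[0,0,-0.5],[0,0,-0.5],[0,0,0]],"delta_rot":[[0,0,0.9],[0,0,0.9],[0,0,0.9],[0,0,0.9],[0,0,0.9],[0,0,0.9],[0,0,0.94]]}' 0
python3 -m crank '{"offset":[[-1,0.25,0],[-1,0.25,0],[-1,0.25,0],[-1,0.25,0],[-1,0.25,0],[-1,0.25,0],[-1,0.25,0],[-1,0.25,0]],"delta_rot":[[0,0,0],[0,0,0],[0,0,0],[0,0,0],[0,0,0],[0,0,0],[0,0,0],[0,0,0]]}'
python3 -m crank '{"offset":[[-1,0.25,0],[-1,0.25,0],[-1,0.25,0],[-1,0.25,0],[-1,0.25,0],[-1,0.25,0],[-1,0.25,0],[-1,0.25,0]],"delta_rot":[[0,0,0],[0,0,0],[0,0,0],[0,0,0],[0,0,0],[0,0,0],[0,0,0],[0,0,0]]}'
python3 -m crank '{"offset":[[-1,0.25,0],[-1,0.25,0],[-1,0.25,0],[-1,0.25,0],[-1,0.25,0],[-1,0.25,0],[-1,0.25,0],[-1,0.25,0]],"delta_rot":[[0,0,0],[0,0,0],[0,0,0],[0,0,0],[0,0,0],[0,0,0],[0,0,0],[0,0,0]]}'
python3 -m crank '{"offset":[[-1,0.25,0.5],[-1,0.25,0.5],[-1,0.25,0.8],[-1,0.25,0.8],[-1,0.25,0.8],[-1,0.25,0.8],[-0.9,0.25,0.8],[0,0,0.8]],"delta_rot":[[0,0,0],[0,0,0],[0,0,0],[0,0,0],[0,0,0],[0,0,0],[0,0,0],[0,0,0]]}'
python3 -m crank '{"offset":[[0,0,0],[0,0,0]],"delta_rot":[[0,0,0],[0,0,0]]}'
python3 - <<'E'
from h import *
o=observe();print(o["tcp_pos"],o["eef_rot"].round(3),o["contact_force"],o["time_s"])
c=cam("wrist","w1")
E
```

```text
time_s: 0.9
tcp_pos: [0.169, 0.524, 0.3275]
eef_rot: [[-0.298, 0.955, 0.001], [0.955, 0.298, 0.003], [0.003, 0.002, -1.0]]
contact_force: [-0.5, 0.8, 0.0]
grip_width: 1.001
grasp_force: 0.0
time_s: 1.7
tcp_pos: [0.2773, 0.347, 0.3251]
eef_rot: [[-0.303, 0.953, -0.0], [0.953, 0.303, -0.0], [-0.0, -0.0, -1.0]]
contact_force: [1.4, -0.2, -0.7]
grip_width: 0.999
grasp_force: 0.0
time_s: 2.5
tcp_pos: [0.3856, 0.1716, 0.3252]
eef_rot: [[-0.303, 0.953, -0.0], [0.953, 0.303, 0.0], [0.0, -0.0, -1.0]]
contact_force: [0.7, 0.1, -0.3]
grip_width: 0.998
grasp_force: 0.0
time_s: 3.3
tcp_pos: [0.4939, -0.0038, 0.3251]
eef_rot: [[-0.303, 0.953, -0.0], [0.953, 0.303, 0.0], [0.0, -0.0, -1.0]]
contact_force: [0.1, -0.2, 0.2]
grip_width: 1.001
grasp_force: 0.0
time_s: 4.1
tcp_pos: [0.5883, -0.1564, 0.1784]
eef_rot: [[-0.301, 0.954, -0.001], [0.954, 0.301, -0.001], [-0.0, -0.001, -1.0]]
contact_force: [0.2, -0.2, 0.4]
grip_width: 0.999
grasp_force: 0.0
time_s: 4.3
tcp_pos: [0.5873, -0.1537, 0.18]
eef_rot: [[-0.303, 0.953, -0.001], [0.953, 0.303, 0.001], [0.001, -0.001, -1.0]]
contact_force: [-0.5, -0.1, -0.2]
grip_width: 1.002
grasp_force: 0.0
[ 0.58727403 -0.15368535  0.17997085] [[-0.303  0.953 -0.001]
 [ 0.953  0.303  0.001]
 [ 0.001 -0.001 -1.   ]] [-0.53178882 -0.12441238 -0.20599683] 4.3
```

View pics/w1.png

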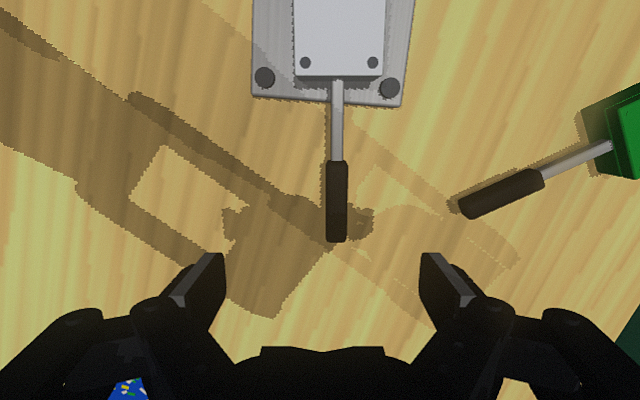

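The wrist view has the handle bar upright at columns 325–348, rows 160–242. The mould's rear edge runs from (295,75) to (382,77), and the bed end corners are near (252,95) and (402,107).

Run:
```python
from h import *
c=cam("wrist");o=observe()
H,S,V=cv2.split(hsv(c))
m=np.zeros((400,640),np.uint8);m[150:246,300:370]=(V[150:246,300:370]<60)
m=cv2.morphologyEx(m,cv2.MORPH_OPEN,np.ones((5,5)))
cc=cv2.findContours(m,0,1)[0];k=max(cc,key=cv2.contourArea)[:,0]
print(k.min(0),k.max(0))
w=onplane(c,k,.048)[:,:2];print(cv2.minAreaRect((w*1000).astype(np.float32)))
q=pts(c,m>0);print(np.median(q,0), np.percentile(q[:,2],[5,95]))
bed=onplane(c,[(252,95),(402,107)],.014);print(bed,np.linalg.norm(bed[0]-bed[1]), bed.mean(0)+.195*np.array([-.225,.974,0]))
T=o["eef_rot"]; 
cen=np.r_[np.array(cv2.minAreaRect((w*1000).astype(np.float32))[0])/1000,.04]
print("tool units",T.T@(cen-o["tcp_pos"])/.025)
```

```text
[325 160] [346 240]
((598.3591918945312, -151.23236083984375), (16.818477630615234, 67.94023895263672), 17.84098243713379)
[ 0.59793336 -0.15024053  0.04715402] [0.04475209 0.04845826]
[[ 0.50555754 -0.09206891  0.014     ]
 [ 0.63081161 -0.06238784  0.014     ]] 0.1287227574076763 [0.52430958 0.11270163 0.014     ]
tool units [-0.02120142  0.40888699  5.6828627 ]
```

```bash
python3 -m crank '{"offset":[[0,0.4,0.2],[0,0,1],[0,0,1],[0,0,1],[0,0,1],[0,0,1],[0,0,0.5],[0,0,0]],"delta_rot":[[0,0,0],[0,0,0],[0,0,0],[0,0,0],[0,0,0],[0,0,0],[0,0,0],[0,0,0]]}' 0
python3 -m crank '{"offset":[[0,0,0],[0,0,0],[0,0,0],[0,0,0],[0,0,0],[0,0,0],[0,0,0],[0,0,0]],"delta_rot":[[0,0,0],[0,0,0],[0,0,0],[0,0,0],[0,0,0],[0,0,0],[0,0,0],[0,0,0]]}' 1 50
```

```text
time_s: 5.2
tcp_pos: [0.5962, -0.15, 0.0358]
eef_rot: [[-0.304, 0.953, -0.004], [0.953, 0.304, 0.001], [0.002, -0.003, -1.0]]
contact_force: [-0.9, 0.3, -0.4]
grip_width: 1.002
grasp_force: 0.0
time_s: 6.0
tcp_pos: [0.5978, -0.1511, 0.0386]
eef_rot: [[-0.303, 0.953, 0.002], [0.953, 0.303, -0.0], [-0.001, 0.002, -1.0]]
contact_force: [2.0, -0.0, 3.8]
grip_width: 0.2
grasp_force: 53.8
```

```bash
python3 -m crank '{"offset":[[0,-0.125,0],[0,-0.125,0],[0,-0.125,0],[0,-0.125,0],[0,0,0],[0,0,0]],"delta_rot":[[0,0,0.137],[0,0,0.137],[0,0,0.137],[0,0,0.137],[0,0,0],[0,0,0]]}'
python3 - <<'E'
from h import *
c=cam("top");o=observe()
h=hsv(c);H,S,V=cv2.split(h)
crop=c["frame"][170:265,195:375]; cv2.imwrite("pics/c2.png",cv2.resize(crop,None,fx=4.4,fy=4.4,interpolation=2))
c=cam("wrist","w2")
print(o["tcp_pos"],o["eef_rot"][:,0])
E
```

```text
time_s: 6.6
tcp_pos: [0.5864, -0.1549, 0.0388]
eef_rot: [[-0.222, 0.975, 0.004], [0.975, 0.222, -0.001], [-0.002, 0.004, -1.0]]
contact_force: [5.1, -0.1, 2.2]
grip_width: 0.2
grasp_force: 54.1
[ 0.58643629 -0.15489732  0.03872579] [-0.22173082  0.9751062  -0.00182612]
```

View pics/w2.png

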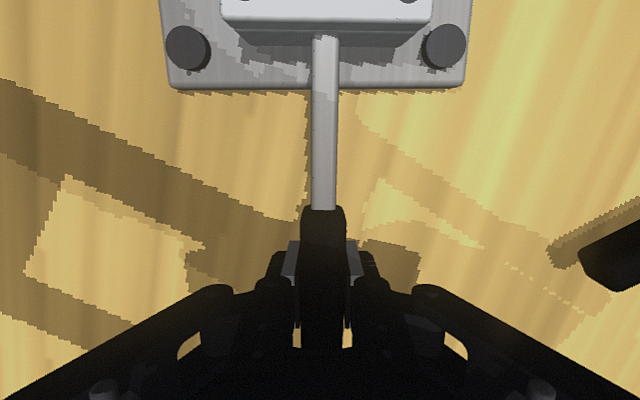

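The wrist view shows the mould now square to the bed. The bed bolts are at (188,48) and (446,46), the mould rear top edge spans columns 222–431 at row ~22, and the bed end corners are (168,86) and (468,88).

Run:
```python
from h import *
c=cam("wrist");o=observe();T=o["eef_rot"]
f=lambda uv,z:((onplane(c,uv,z)-o["tcp_pos"])@T).round(4)[:,:2]
print("bolts",f([(188,48),(446,46)],.016),"bedcorner",f([(168,86),(468,88)],.014),"mould",f([(222,22),(431,22)],.055),"rod",f([(313,120),(338,120)],.038))
```

```text
bolts [[ 0.0949 -0.0556]
 [ 0.0957  0.0507]] bedcorner [[ 0.0802 -0.0665]
 [ 0.0795  0.0626]] mould [[ 0.095  -0.03  ]
 [ 0.0951  0.0319]] rod [[ 0.0666 -0.0037]
 [ 0.0666  0.0055]]
```

```bash
python3 -m crank '{"offset":[[0.3,-0.06,0],[0.3,-0.06,0],[0.3,0,0],[0.3,0,0],[0.3,0,0],[0.3,0,0],[0.3,0,0],[0.3,0,0]],"delta_rot":[[0,0,0],[0,0,0],[0,0,0],[0,0,0],[0,0,0],[0,0,0],[0,0,0],[0,0,0]]}'
python3 -m crank '{"offset":[[0.3,0,0],[0.3,0,0],[0.3,0,0],[0.3,0,0],[0.3,0,0],[0.3,0,0],[0.3,0,0],[0.1,0,0]],"delta_rot":[[0,0,0],[0,0,0],[0,0,0],[0,0,0],[0,0,0],[0,0,0],[0,0,0],[0,0,0]]}'
python3 -m crank '{"offset":[[0.1,0,0],[0.1,0,0],[0.1,0,0],[0,0,0]],"delta_rot":[[0,0,0],[0,0,0],[0,0,0],[0,0,0]]}'
```

```text
time_s: 7.55
tcp_pos: [0.5691, -0.0995, 0.0388]
eef_rot: [[-0.223, 0.975, 0.002], [0.975, 0.223, -0.006], [-0.006, 0.001, -1.0]]
contact_force: [1.9, -8.0, 4.4]
grip_width: 0.198
grasp_force: 53.9
time_s: 8.35
tcp_pos: [0.5569, -0.0456, 0.0388]
eef_rot: [[-0.223, 0.975, 0.002], [0.975, 0.223, -0.006], [-0.006, 0.001, -1.0]]
contact_force: [1.8, -8.5, 4.0]
grip_width: 0.204
grasp_force: 53.9
time_s: 8.75
tcp_pos: [0.5552, -0.0384, 0.0388]
eef_rot: [[-0.223, 0.975, 0.002], [0.975, 0.223, -0.005], [-0.006, 0.001, -1.0]]
contact_force: [1.6, -6.4, 4.6]
grip_width: 0.204
grasp_force: 53.9
```

```bash
python3 -m crank '{"offset":[[0.1,0,0],[0.1,0,0],[0.1,0,0],[0.1,0,0],[0,0,0]],"delta_rot":[[0,0,0],[0,0,0],[0,0,0],[0,0,0],[0,0,0]]}' | grep -E "tcp|contact"
python3 -m crank '{"offset":[[0.06,0,0],[0.06,0,0],[0,0,0]],"delta_rot":[[0,0,0],[0,0,0],[0,0,0]]}'| grep -E "tcp|contact"
```

```text
tcp_pos: [0.553, -0.0287, 0.0388]
contact_force: [1.5, -6.7, 5.6]
tcp_pos: [0.5524, -0.026, 0.0388]
contact_force: [2.0, -7.8, 5.2]
```

```bash
for i in 1; do python3 -m crank '{"offset":[[0.05,0,0],[0.05,0,0],[0,0,0]],"delta_rot":[[0,0,0],[0,0,0],[0,0,0]]}'| grep -E "tcp|contact"; done
python3 -m crank '{"offset":[[0.05,0,0],[0,0,0]],"delta_rot":[[0,0,0],[0,0,0]]}'| grep -E "tcp|contact"
```

```text
tcp_pos: [0.5518, -0.0237, 0.0388]
contact_force: [1.0, -7.1, 4.2]
tcp_pos: [0.5516, -0.0225, 0.0388]
contact_force: [1.9, -7.8, 5.4]
```

```bash
python3 -m crank '{"offset":[[0.05,0,0],[0,0,0]],"delta_rot":[[0,0,0],[0,0,0]]}'| grep -E "tcp|contact"
python3 -m crank '{"offset":[[0.05,0,0],[0,0,0]],"delta_rot":[[0,0,0],[0,0,0]]}'| grep -E "tcp|contact"
python3 -m crank '{"offset":[[0.04,0,0],[0,0,0]],"delta_rot":[[0,0,0],[0,0,0]]}'| grep -E "tcp|contact"
```

```text
tcp_pos: [0.5516, -0.0224, 0.0388]
contact_force: [2.7, -10.9, 3.2]
tcp_pos: [0.5518, -0.0223, 0.0388]
contact_force: [3.6, -14.4, 3.1]
tcp_pos: [0.552, -0.0222, 0.039]
contact_force: [5.9, -16.4, 2.3]
```

```bash
python3 -m crank '{"offset":[[-0.08,0,0],[0,0,0],[0,0,0],[0,0,0]],"delta_rot":[[0,0,0],[0,0,0],[0,0,0],[0,0,0]]}' 0.5 | grep -E "tcp|contact|grip"
python3 -m crank '{"offset":[[0,0,-0.4],[0,0,-0.6],[0,0,-0.8],[-0.7,0,-0.9],[-1,0,-1],[-1,0,-1],[-1,0,-1],[0,0,0]],"delta_rot":[[0,0,0],[0,0,0],[0,0,0],[0,0,0],[0,0,0],[0,0,0],[0,0,0],[0,0,0]]}' | grep -E "tcp|contact|grip"
python3 - <<'E'
from h import *
c=cam("wrist","w3");print(c["T_tool_cam"])
c=cam("top")
red=(lambda H,S,V:((H<8)|(H>172))&(S>130)&(V>80))(*cv2.split(hsv(c)));red[:, 260:]=False;red[:180]=False;red[260:]=False;red[:,:200]=False
v,u=np.nonzero(red);print(len(u),u.mean(),v.mean(),onplane(c,[(u.mean(),v.mean())],.262),np.median(pts(c,red),0))
c=cam("scene","s2")
red=(lambda H,S,V:((H<8)|(H>172))&(S>130)&(V>60))(*cv2.split(hsv(c)));red[:100]=False;red[170:]=False;red[:,:310]=False;red[:,370:]=False
v,u=np.nonzero(red);print(len(u),u.mean(),v.mean(),v.min(),v.max(),np.median(pts(c,red),0))
cv2.imwrite("pics/s2c.png",cv2.resize(c["frame"][110:270,270:420],None,fx=3.7,fy=3.7,interpolation=2))
E
```

```text
tcp_pos: [0.5497, -0.0173, 0.037]
contact_force: [0.5, 0.1, -0.8]
grip_width: 0.501
tcp_pos: [0.5742, -0.1112, 0.1871]
contact_force: [1.1, -0.1, 0.8]
grip_width: 0.501
[[ 5.19056682e-04 -9.63956127e-01 -2.66060737e-01  6.91885243e-02]
 [ 9.99999839e-01  5.61203615e-04 -8.23836878e-05 -3.83042272e-04]
 [ 2.28728508e-04 -2.66060651e-01  9.63956263e-01 -1.23106910e-01]
 [ 0.00000000e+00  0.00000000e+00  0.00000000e+00  1.00000000e+00]]
45 229.73333333333332 206.95555555555555 [[0.54403729 0.16142609 0.262     ]] [0.54374327 0.16057877 0.26404322]
144 341.75 126.21527777777777 100 147 [0.54669848 0.15704277 0.22504369]
```

View pics/s2c.png

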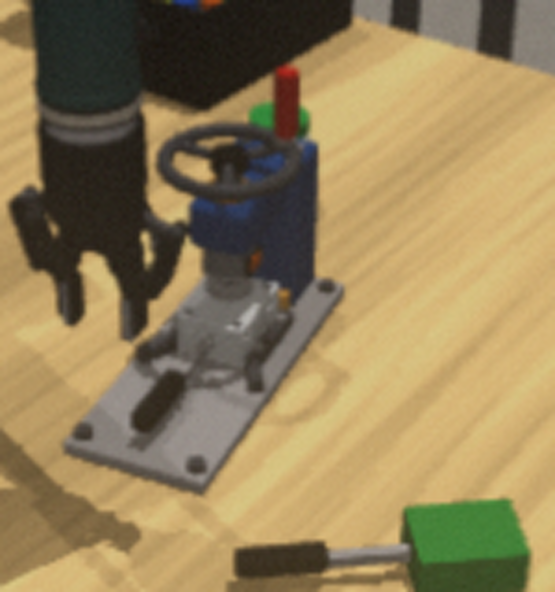

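View pics/w3.png

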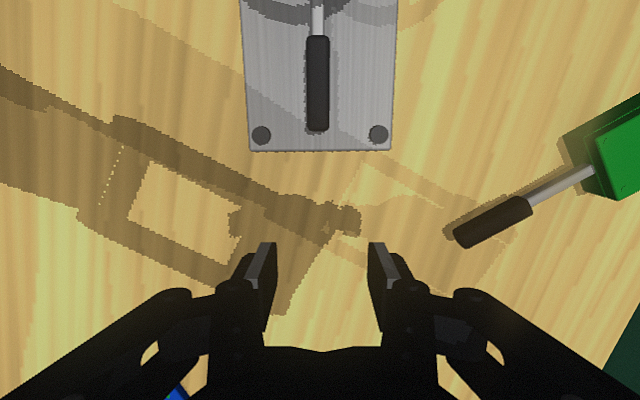

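The scene crop shows the mould under the press between the rails and against the stop, with the grip upright at crop (287,100) next to the spine. In the wrist view the handle runs from (317,37) to (317,131), centred on the bed (bolts at (262,135) and (378,135)).

```bash
python3 - <<'E'
from h import *
c=cam("wrist");o=observe();T=o["eef_rot"]
f=lambda uv,z:((onplane(c,uv,z)-o["tcp_pos"])@T).round(4)[:,:2]
print(f([(262,135),(378,135)],.016),f([(249,151),(391,150)],.014),f([(317,131),(317,37)],.048))
E
python3 -m crank '{"offset":[[0,0,-0.8],[0,0,-0.9],[0,0,-0.9],[0,0,-0.9],[0,0,-0.9],[0,0,-0.9],[0,0,-0.8],[0.5,0.2,0]],"delta_rot":[[0,0,0],[0,0,0],[0,0,0],[0,0,0],[0,0,0],[0,0,0],[0,0,0],[0,0,0]]}' 0.2 |grep tcp
python3 -m crank '{"offset":[[1,0.2,0],[1,0.2,0],[1,0.2,0],[1,0.2,0],[1,0.2,0],[1,0.2,0],[1,0,0],[0.5,0,0]],"delta_rot":[[0,0,0],[0,0,0],[0,0,0],[0,0,0],[0,0,0],[0,0,0],[0,0,0],[0,0,0]]}' |grep tcp
python3 -m crank '{"offset":[[0.5,0,0],[0,0,0],[0,0,0]],"delta_rot":[[0,0,0],[0,0,0],[0,0,0]]}' |grep -E "tcp|rot|contact"
python3 - <<'E'
from h import *
c=cam("wrist","w4")
E
```

```text
[[ 0.0499 -0.052 ]
 [ 0.0499  0.0489]] [[ 0.0359 -0.0646]
 [ 0.0367  0.0614]] [[ 0.055  -0.0037]
 [ 0.121  -0.0034]]
tcp_pos: [0.5738, -0.0944, 0.335]
tcp_pos: [0.5592, 0.0981, 0.3303]
tcp_pos: [0.5578, 0.1068, 0.3324]
eef_rot: [[-0.224, 0.975, -0.0], [0.975, 0.224, -0.001], [-0.0, -0.001, -1.0]]
contact_force: [0.1, -0.8, 0.6]
```

View pics/w4.png

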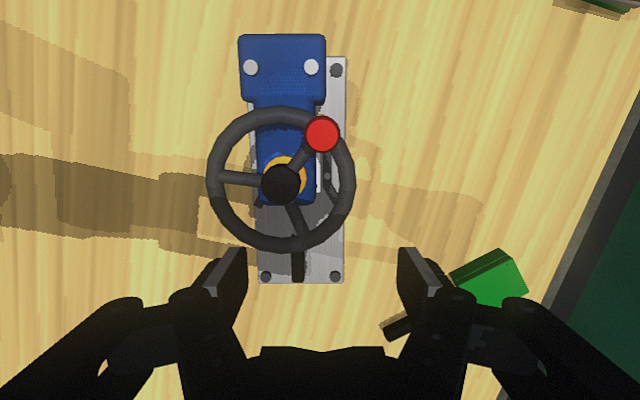

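The wrist view has the red grip top at (323,134), the hub top at (281,185), and the rim circle about (281,178).

Run:
```python
from h import *
c=cam("wrist");o=observe();T=o["eef_rot"]
H,S,V=cv2.split(hsv(c))
m=(((H<8)|(H>172))&(S>130)&(V>80));m[:90]=0;m[180:]=0;m[:,:290]=0;m[:,360:]=0
v,u=np.nonzero(m);q=pts(c,m);zt=np.percentile(q[:,2],90);print(zt,u.mean(),v.mean())
(x,y),r=cv2.minEnclosingCircle(np.c_[u,v].astype(np.float32));print(x,y,r)
hz=c["range_z"][180:190,276:286];mm=np.zeros_like(m);mm[180:190,276:286]=True;hp=pts(c,mm);print("hub z",np.median(hp[:,2]))
f=lambda uv,z:((onplane(c,uv,z)-o["tcp_pos"])@T).round(4)[0]
g=f([(x,y)],zt);h=f([(281,185)],np.median(hp[:,2]));print(g,h,np.linalg.norm((g-h)[:2]),np.degrees(np.arctan2(*(g-h)[1::-1])))
P=pts(c,np.ones_like(m)); rim=P[(P[:,2]>.192)&(P[:,2]<.212)]
rl=(rim-o["tcp_pos"])@T; rr=np.hypot(rl[:,0]-h[0],rl[:,1]-h[1]); k=(rr>.04)&(rr<.075); rl=rl[k]
A=np.c_[2*rl[:,:2],np.ones(len(rl))]; s=np.linalg.lstsq(A,(rl[:,:2]**2).sum(1),rcond=None)[0];print("rim centre",s[:2],np.sqrt(s[2]+s[0]**2+s[1]**2),np.median(rim[:,2]))
print(c["o"],g/.025)
```

```text
0.26543191221286966 321.65535524920466 132.5121951219512
322.0 132.42857360839844 17.684980392456055
hub z 0.20358392733389544
[ 0.0585 -0.0005  0.0672] [ 0.014  -0.033   0.1291] 0.055104446281584216 36.142041236371654
rim centre [ 0.0150589  -0.03384251] 0.05368104695234575 0.20061433520646738
[0.54218861 0.17376059 0.45564577] [ 2.34  -0.02   2.688]
```

```bash
cat > tab.py <<'E'
from h import *
o=observe();c=cam("scene");H,S,V=cv2.split(hsv(c))
m=((H>4)&(H<24)&(S>150)&(V>60));s=np.zeros_like(m);s[165:195,325:352]=m[165:195,325:352]
v,u=np.nonzero(s);p=pts(c,s)
P=(np.median(p,0)-[.522,.112,0]) if len(p) else np.zeros(3)
d=np.array([-.224,.975,0]);n=np.array([-.975,-.224,0])
print("t",round(o["time_s"],2),"n",len(u),u.mean() if len(u) else 0,v.mean() if len(u) else 0,"press",(P@d).round(4),(P@n).round(4),P[2].round(4))
E
python3 tab.py
python3 -m crank '{"offset":[[0.8,0,0],[0.8,0,0],[0.74,0,0],[0,0,0.9],[0,0,0.9],[0,0,0.9],[0,0,0.8],[0,0,0]],"delta_rot":[[0,0,0],[0,0,0],[0,0,0],[0,0,0],[0,0,0],[0,0,0],[0,0,0],[0,0,0]]}' |grep -E "tcp|contact"
python3 -m crank '{"offset":[[0,0,0],[0,0,0],[0,0,0],[0,0,0],[0,0,0],[0,0,0]],"delta_rot":[[0,0,0],[0,0,0],[0,0,0],[0,0,0],[0,0,0],[0,0,0]]}' 1 50
python3 tab.py
```

```text
t 14.05 n 15 342.26666666666665 184.8 press 0.0041 -0.0264 0.094
tcp_pos: [0.5435, 0.1629, 0.2415]
contact_force: [-0.4, -0.2, -0.1]
time_s: 15.5
tcp_pos: [0.5451, 0.1637, 0.2474]
eef_rot: [[-0.224, 0.975, 0.003], [0.975, 0.224, -0.0], [-0.001, 0.003, -1.0]]
contact_force: [-1.2, -1.6, 5.6]
grip_width: 0.241
grasp_force: 49.7
t 15.5 n 12 342.4166666666667 185.08333333333334 press 0.0198 -0.0305 0.0701
```

```bash
sed -i 's/s\[165:195,325:352\]=m\[165:195,325:352\]/s[168:188,325:346]=m[168:188,325:346]/; s/S>150/S>110/' tab.py; python3 tab.py
python3 -m crank '{"offset":[[-0.292,0.317,0.01],[-0.348,0.254,0.01],[-0.391,0.182,0.01],[-0.419,0.101,0.01],[-0.431,0.018,0.01],[-0.426,-0.067,0.01],[-0.405,-0.148,0.01],[-0.368,-0.225,0.01]],"delta_rot":[[0,0,0],[0,0,0],[0,0,0],[0,0,0],[0,0,0],[0,0,0],[0,0,0],[0,0,0]]}' |grep -E "tcp|contact|gr"
python3 -m crank '{"offset":[[0,0,0]],"delta_rot":[[0,0,0]]}' |grep -E "tcp|contact|gr"; python3 tab.py
```

```text
t 15.55 n 11 338.6363636363636 179.8181818181818 press -0.0002 -0.0257 0.1022
tcp_pos: [0.5726, 0.0935, 0.2454]
contact_force: [-2.1, 6.4, 7.3]
grip_width: 0.238
grasp_force: 50.0
tcp_pos: [0.5719, 0.0919, 0.2454]
contact_force: [-3.6, 1.9, 6.0]
grip_width: 0.239
grasp_force: 50.0
t 16.5 n 18 338.5 180.5 press -0.0012 -0.0252 0.0981
```

```bash
python3 -m crank '{"offset":[[-0.317,-0.292,0.01],[-0.254,-0.348,0.01],[-0.182,-0.391,0.01],[-0.101,-0.419,0.01],[-0.018,-0.431,0.01],[0.067,-0.426,0.01],[0.148,-0.405,0.01],[0.225,-0.368,0.01]],"delta_rot":[[0,0,0],[0,0,0],[0,0,0],[0,0,0],[0,0,0],[0,0,0],[0,0,0],[0,0,0]]}' |grep -E "tcp|contact|width"
python3 -m crank '{"offset":[[0.292,-0.317,0.01],[0.348,-0.254,0.01],[0.391,-0.182,0.01],[0.419,-0.101,0.01],[0.431,-0.018,0.01],[0.426,0.067,0.01],[0.405,0.148,0.01],[0.368,0.225,0.01]],"delta_rot":[[0,0,0],[0,0,0],[0,0,0],[0,0,0],[0,0,0],[0,0,0],[0,0,0],[0,0,0]]}' |grep -E "tcp|contact|width"; python3 tab.py
python3 -m crank '{"offset":[[0.317,0.292,0.01],[0.254,0.348,0.01],[0.182,0.391,0.01],[0.101,0.419,0.01],[0.018,0.431,0.01],[-0.067,0.426,0.01],[-0.148,0.405,0.01],[-0.225,0.368,0.01]],"delta_rot":[[0,0,0],[0,0,0],[0,0,0],[0,0,0],[0,0,0],[0,0,0],[0,0,0],[0,0,0]]}' |grep -E "tcp|contact|width"
python3 -m crank '{"offset":[[0,0,0]],"delta_rot":[[0,0,0]]}' |grep -E "tcp|contact|eef"; python3 tab.py
```

```text
tcp_pos: [0.5014, 0.0627, 0.2434]
contact_force: [3.4, -0.6, 5.9]
grip_width: 0.236
tcp_pos: [0.4709, 0.1356, 0.2413]
contact_force: [-4.3, -3.3, 8.6]
grip_width: 0.24
t 18.15 n 18 338.5 181.5 press -0.0014 -0.0244 0.0948
tcp_pos: [0.5442, 0.1641, 0.2393]
contact_force: [-5.6, -0.9, 9.7]
grip_width: 0.241
tcp_pos: [0.5458, 0.1633, 0.2393]
eef_rot: [[-0.223, 0.975, 0.003], [0.975, 0.223, -0.001], [-0.001, 0.003, -1.0]]
contact_force: [-0.2, -1.8, 7.0]
t 19.1 n 11 338.6363636363636 182.0 press -0.0023 -0.0255 0.0933
```

```bash
python3 -m crank '{"offset":[[-0.292,0.317,0.01],[-0.348,0.254,0.01],[-0.391,0.182,0.01],[-0.419,0.101,0.01]],"delta_rot":[[0,0,0],[0,0,0],[0,0,0],[0,0,0]]}' |grep -E "tcp|contact"; python3 tab.py
```

```text
tcp_pos: [0.5728, 0.1341, 0.2384]
contact_force: [-6.3, 2.7, 8.7]
t 19.55 n 13 338.61538461538464 182.0 press -0.0011 -0.0258 0.0936
```

```bash
python3 -m crank '{"offset":[[-0.431,0.018,0.01],[-0.426,-0.067,0.01],[-0.405,-0.148,0.01],[-0.368,-0.225,0.01]],"delta_rot":[[0,0,0],[0,0,0],[0,0,0],[0,0,0]]}' |grep -E "tcp|contact"; python3 tab.py
```

```text
tcp_pos: [0.5724, 0.093, 0.2374]
contact_force: [-3.4, 6.2, 7.7]
t 20.0 n 18 338.5 182.5 press -0.0005 -0.0257 0.0898
```

```bash
python3 -m crank '{"offset":[[-0.317,-0.292,0.01],[-0.254,-0.348,0.01],[-0.182,-0.391,0.01],[-0.101,-0.419,0.01]],"delta_rot":[[0,0,0],[0,0,0],[0,0,0],[0,0,0]]}' |grep -E "tcp|contact"; python3 tab.py
```

```text
tcp_pos: [0.5433, 0.0634, 0.2365]
contact_force: [3.6, 4.0, 6.4]
t 20.45 n 14 338.7142857142857 182.57142857142858 press 0.0004 -0.026 0.091
```

```bash
python3 -m crank '{"offset":[[-0.018,-0.431,0.01],[0.067,-0.426,0.01],[0.148,-0.405,0.01],[0.225,-0.368,0.01]],"delta_rot":[[0,0,0],[0,0,0],[0,0,0],[0,0,0]]}' |grep -E "tcp|contact"; python3 tab.py
```

```text
tcp_pos: [0.5018, 0.0625, 0.2354]
contact_force: [5.1, -1.5, 5.7]
t 20.9 n 14 338.57142857142856 182.78571428571428 press -0.002 -0.0253 0.0901
```

```bash
python3 -m crank '{"offset":[[0.292,-0.317,0.01],[0.348,-0.254,0.01],[0.391,-0.182,0.01],[0.419,-0.101,0.01]],"delta_rot":[[0,0,0],[0,0,0],[0,0,0],[0,0,0]]}' |grep -E "tcp|contact"; python3 tab.py
```

```text
tcp_pos: [0.4713, 0.0916, 0.2344]
contact_force: [-0.5, -6.7, 8.6]
t 21.35 n 15 338.46666666666664 183.4 press -0.0026 -0.025 0.086
```

```bash
python3 -m crank '{"offset":[[0.431,-0.018,0.01],[0.426,0.067,0.01],[0.405,0.148,0.01],[0.368,0.225,0.01]],"delta_rot":[[0,0,0],[0,0,0],[0,0,0],[0,0,0]]}' |grep -E "tcp|contact"; python3 tab.py
```

```text
tcp_pos: [0.4708, 0.1351, 0.2334]
contact_force: [-5.9, -4.5, 11.1]
t 21.8 n 16 338.5 183.3125 press -0.0027 -0.0251 0.0884
```

```bash
python3 -m crank '{"offset":[[0.317,0.292,0.01],[0.254,0.348,0.01],[0.182,0.391,0.01],[0.101,0.419,0.01]],"delta_rot":[[0,0,0],[0,0,0],[0,0,0],[0,0,0]]}' |grep -E "tcp|contact"; python3 tab.py
```

```text
tcp_pos: [0.5015, 0.1653, 0.2324]
contact_force: [-6.9, -2.0, 11.2]
t 22.25 n 14 338.7142857142857 183.35714285714286 press -0.0011 -0.0255 0.086
```

```bash
python3 -m crank '{"offset":[[0.018,0.431,0.01],[-0.067,0.426,0.01],[-0.148,0.405,0.01],[-0.225,0.368,0.01]],"delta_rot":[[0,0,0],[0,0,0],[0,0,0],[0,0,0]]}' |grep -E "tcp|contact"; python3 tab.py
```

```text
tcp_pos: [0.5436, 0.1644, 0.2314]
contact_force: [-8.2, -0.4, 11.2]
t 22.7 n 14 338.57142857142856 184.21428571428572 press -0.0023 -0.0255 0.0861
```

```bash
sed -i 's/168:188,325:346/168:190,325:350/g' tab.py; python3 tab.py
python3 -m crank '{"offset":[[-0.292,0.317,0.01],[-0.348,0.254,0.01],[-0.391,0.182,0.01],[-0.419,0.101,0.01]],"delta_rot":[[0,0,0],[0,0,0],[0,0,0],[0,0,0]]}' |grep -E "tcp|contact"; python3 tab.py
```

```text
t 22.75 n 20 340.4 185.3 press -0.0003 -0.0249 0.084
tcp_pos: [0.5724, 0.1352, 0.2304]
contact_force: [-8.5, 4.9, 10.0]
t 23.2 n 46 341.5652173913044 185.19565217391303 press -0.003 -0.0343 0.0883
```

The orange area jumped from 20 to 46 px, so the tab has popped. I'll confirm with a picture, then let go.

```bash
python3 -m crank '{"offset":[[0,0,0]],"delta_rot":[[0,0,0]]}' |grep -E "tcp|contact"; python3 tab.py
python3 - <<'E'
from h import *
c=cam("scene");cv2.imwrite("pics/s3.png",cv2.resize(c["frame"][110:240,290:390],None,fx=4.5,fy=4.5,interpolation=2))
E
```

```text
tcp_pos: [0.573, 0.1334, 0.2304]
contact_force: [-4.7, -0.2, 9.4]
t 23.35 n 48 341.7708333333333 185.33333333333334 press -0.0029 -0.034 0.0873
```

View pics/s3.png

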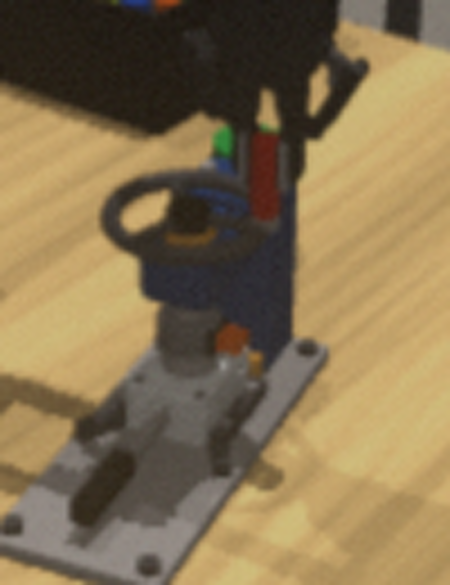

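The tab clearly stands out of the cartridge at crop (232,340), and the mould is seated under the foot. Next I release, raise and hand in.

```bash
python3 -m crank '{"offset":[[0,0,0],[0,0,0],[0,0,0],[0,0,0]],"delta_rot":[[0,0,0],[0,0,0],[0,0,0],[0,0,0]]}' 0.4|grep -E "tcp|contact|grip"
python3 -m crank '{"offset":[[0,0,-0.3],[0,0,-0.6],[0,0,-0.8],[0,0,-0.8],[0,0,-0.8],[0,0,-0.8],[0,0,0],[0,0,0]],"delta_rot":[[0,0,0],[0,0,0],[0,0,0],[0,0,0],[0,0,0],[0,0,0],[0,0,0],[0,0,0]]}'|grep -E "tcp|contact|grip"
python3 tab.py; python3 -c "
from workcell import *
print(job_done())"
```

```text
tcp_pos: [0.5735, 0.1334, 0.2274]
contact_force: [-0.5, 0.2, -0.1]
grip_width: 0.6
tcp_pos: [0.5739, 0.1335, 0.3319]
contact_force: [-0.5, -0.4, 0.1]
grip_width: 0.603
t 24.65 n 46 341.5652173913044 185.2826086956522 press -0.0031 -0.0349 0.0879
the job is handed in; nothing more can be done
None
```

I slid the mould home against the stop and clamped it until the orange tab popped, stopping within an eighth of a turn after the pop. I then let go, moved the gripper clear and handed the job in at about 25 s; no verdict was returned.

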